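Clamp a knife handle in the cam clamp

ROBOT

A 6-joint arm with a two-finger parallel gripper is mounted at the origin on the work surface. World frame = base frame: x ahead of the robot, y to its left, z up, the work surface at z = 0. Lengths are in m, angles in degrees, forces in N, time in s.
With the tool pointing down it reaches from about 0.4 to 0.825 m from the base axis. Payload 7 kg.
Tool frame: the origin (TCP) lies midway between the tips of the shut fingers; the grasp point (between the pads) lies 19 mm behind it; z points along the fingers, x is the direction in which the jaws open and shut, and the axes are right-handed (so a half turn about z gives the same grasp; the last joint's range is limited). The gripper opens to 88 mm and grips with 3 to 60 N. Pads are 19 mm wide; open, the fingers measure 130 mm over their backs; the gripper's body (78 mm by 193 mm) begins 47 mm behind the grasp point.
Start: joints at [81.308, 20.546, 0.682, 0, -70.136, -16.507], TCP at [0.287, 0.611, 0.227] pointing down, gripper open.
Joint ranges: [-176.03, 176.03], [-82.01, 121.73], [-58.28, 71.71], [-173.87, 95.51], [-174.79, -0.11], [-173.66, 173.66]. Speed limits (degrees/s): [136.94, 136.94, 172.46, 180, 180, 180].

INTERFACE

Orientations are given as [roll, pitch, yaw] about the fixed x, y, z axes, in that order (R = Rz(yaw) Ry(pitch) Rx(roll)).
In Python, from workcell import arm gives the robot as it stands.
- The arm moves only by the tool arm_command, never from a script. Its argument "targets" is a list of rows, each a list of 7 numbers: the turn, a rotation vector about the tool's x, y, z in rad, then the shift along the tool's x, y, z in mm, then the finger opening in mm, from 0 to 87.6. In form: [[wx, wy, wz, dx, dy, dz, jaw], ...]. A call has 1 to 5 rows; each row shifts and turns the pose as measured when the row begins, along the tool's axes as they then stand; what a row does not reach is not made up. A row lasts 1/8 s, in which the tool goes at most 62.5 mm and 10.7 degrees, less where a joint would pass 70% of its speed; a pose out of reach is approached as far as the arm can. A call is refused whole if a number of a shift passes 62.5 or a number of a turn 0.188, either way. A call with a gripper value outside its range is refused whole. The fingers move at their own pace and stop on an object; "force" is the grip in N (left out, the last holds). Time passes only in rows, so rows that do not move let the fingers close. It gives the time, the measured TCP pose, the force and the opening at its end, in the units of the state.
- arm.get_obs(): the state, without advancing time (a new reading comes with each control period).
- arm.capture(name): name is "scene" or "top" or "wrist"; returns the picture (400x640x3 uint8, red, green, blue); there is no depth.
- arm.camera_info(name): a dict with "K" (3x3 intrinsics, pixels), "world_from_camera" (4x4, takes a point from camera to world coordinates). Camera axes: x right, y down, z forward; pixel columns grow to the right and rows downward; lengths in m; the calibration is good to about 2 mm. A picture is of the moment at which its call begins: read the wrist's pose just before it. camera_info takes no time and is no camera call; for the wrist camera it gives the pose at the moment of the call.
- arm.sign_off(): hands the job in, once; it reports no verdict.
The state is a dict: "t": time; "joint_pos": joint angles; "joint_velocities": joint speeds; "effort": joint torques, N m; "position": TCP position; "orientation": TCP orientation; "wrist_force": force on the tool from outside, world axes, zero at the start; "wrist_torque": the same for the moment, N m; "opening": opening from 0.0 (shut) to 1.0 (fully open).
Only numpy, scipy, OpenCV 4.12 (cv2) and the standard library are available. Lean on these libraries where they do the work, as an engineer would, in place of code of your own. Each camera call takes 0.05 s, during which the arm holds its last target. There are 200 camera calls.

TASK

Glue-clamp the knife handle: press the pawl's thumb pad so that the ratchet rail springs fully back, then stand the handle on its flat edge on the clamp's bed, crosswise and centred between the two jaws. Push the rail forward at least three teeth, so that its jaw brings the handle up close to the front jaw and the pawl holds it there, and only then crank the cam until the follower rests on the cam's flat dwell and the handle is squeezed. Let go of everything and leave the other things on the bench where they are.

Things in the scene. Friction and masses are not known exactly. Their poses are not given: they have to be found in the camera images.
- clamp: Cam clamp bolted to the bench, grey base plate 110 x 445 x 18 mm. Origin on the bench under the clamp, 195 mm from the plate's cam end. Its y axis is the clamping line: ratchet rail and pawl on the -y side, cam and crank on the +y side; z up. All offsets named 'clamp' below are in this frame.
- nest (a point): Where the handle shall stand: on the steel bed (135 mm along clamp x, 20 mm above the bench), midway between the open jaws, at clamp (0, 25, 20) mm. The handle's long (y) axis must lie along clamp x, either way round. The jaws' tops are only 18 mm above the bed, so fingers holding the handle's upper part stay above them; with the rail back the jaws are 70 mm apart.
- handle: Knife handle: two dark wood scales on a steel tang with brass rivets, 28 mm thick (its x axis), 130 mm long (its y axis), 50 mm tall (z, up), about 0.25 kg. Origin at the centre of its flat lower edge, on which it starts standing, between robot and clamp. Its full height runs from y = -30 to +45 mm; it slopes to 32 mm at the -y end and 34 mm at the +y end.
- pawl_pad (a point): Top centre of the pawl's steel thumb pad (40 x 28 mm), at clamp (0, -127, 78) mm with the pawl down. The pawl rocks on a pin at clamp y = -82, z = 48 mm: pressing the pad about 14 mm down (about 10 N) lifts its tooth clear and the rail springs back by itself in about a second while the pad is held. The pad swings some 7 mm to clamp -y as it goes down.
- pawl (a joint): Angle of the pawl: 0 with its tooth down in the rail, about 0.25 rad when clear of the teeth, stop at 0.5. A spring returns it to 0.
- rail_post (a point): Middle of the upright round wooden grip (26 mm diameter, from 54 to 102 mm above the bench, this point at 80) at the rail's rear end, at clamp y = -230 mm plus the rail's travel. Used to push the rail.
- rail (a joint): Travel of the ratchet rail to clamp +y: 0 fully back, 0.066 m at the end stop. Teeth every 12 mm: pushed by the post it clicks past the pawl with under 15 N, and a 5 N spring draws it back onto the last tooth (rests at 0, 0.012, 0.024 .. 0.060). Starts on 0.048 or 0.060, too far forward for the handle to fit. With the handle in, 0.036 is right; at 0.042 the handle meets the front jaw.
- rail_jaw (a point): Centre of the clamping face of the aluminium rail jaw (56 mm wide along clamp x, 16 mm high), fixed on the front of the rail: at clamp y = -10 mm plus the rail's travel, 30 mm above the bench.
- front_jaw: Aluminium jaw 56 x 12 x 16 mm, carried by the follower on a spring (4 N at first contact, then 0.4 N per mm, 28 mm of give). Its clamping face is at clamp y = +60 mm, less the follower's travel. Its origin coincides with the clamp's origin when follower and spring are at rest.
- follower (a joint): Travel of the flat-faced follower towards the handle (clamp -y): 0 on the cam's round base, 0.018 m on the dwell. A spring presses it back on the cam.
- crank_knob (a point): Middle of the upright, freely spinning round wooden grip (28 mm diameter, from 96 to 150 mm above the bench, this point at 126) on the crank. It runs on a circle of 55 mm radius about the cam's vertical axis at clamp (0, 150) mm.
- crank (a joint): Crank and cam angle, growing anticlockwise from above; at 0 the arm points to clamp +y, away from the follower. The cam's lobe points as the arm does. The follower moves from 1.5 rad; the lobe's dwell (38 mm radius, 70 deg wide) is on it from 2.53 to 3.75, middle at 3.14 (arm towards the handle). Off the dwell the springs turn the cam away. Starts -0.3 to 0.9; stops -0.4, 5.2; under 15 N.
- hammer: Bystander: hammer lying to the right of the clamp; leave it alone.
- file: Bystander: 290 mm file with a wooden grip lying to the left; leave it alone.
- scraper: Bystander: 180 mm scraper with a wooden grip lying to the right; leave it alone.
- glue: Bystander: glue bottle, 150 mm tall, beyond the clamp; leave it alone.
- jar: Bystander: jar, 85 mm tall, beyond the clamp; leave it alone.
- scale_wood: Bystander: wood slab 140 x 45 x 20 mm lying beyond the clamp; leave it alone.
Things that resemble listed ones, but are neither listed nor needed, are in the scene too. What is shaped like the handle but pink or turquoise is not meant.

How it is judged (in metres and radians):
On the way, in this order (a step that is already met when the one before it is completed fails the run):
1. the pawl is lifted and the rail springs fully back (value of joint rail below 0.004 m), for 0.1 s.
2. the handle stands on the bed between the jaws, crosswise and centred (x of handle in the frame of nest between -0.025 and 0.025 m and y of handle in the frame of nest between -0.03 and 0.03 m and z of handle in the frame of nest below 0.003 m and angle between handle's own z axis and vertical below 0.1 rad and angle between the y axis of handle and the x axis of clamp, either way round below 0.2 rad), for 0.2 s.
3. the rail is pushed forward at least three teeth, up to the handle, and the pawl is down (value of joint rail above 0.033 m and value of joint pawl below 0.1 rad), for 0.2 s.
4. the cam is cranked until the follower is on the dwell (value of joint crank between 2.5 and 3.78 rad and value of joint follower above 0.0165 m), for 0.2 s.
At the end, for the whole second after the job is handed in: Crank still at 2.5 to 3.78 rad, follower out over 16.5 mm, rail over 33 mm forward, pawl down (under 0.1 rad); handle still, on the bed (within 4 mm), upright, along clamp x (0.1 rad), centred within 25 mm along clamp x and squeezed by the front jaw with over 3 N (all of step 3 and all of step 4 and contact force between front_jaw and handle above 3 N and x of handle in the frame of nest between -0.025 and 0.025 m and z of handle in the frame of nest below 0.004 m and angle between handle's own z axis and vertical below 0.1 rad and angle between the y axis of handle and the x axis of clamp, either way round below 0.1 rad and linear speed of handle below 0.01 m/s and velocity of joint crank between -0.05 and 0.05 rad/s); the robot touches nothing.
It fails at once if a bystander is shifted by more than 30 mm (distance of any of hammer, file, scraper, glue, jar, scale_wood from where it was at the start of the episode above 0.03 m).
It also fails if it takes over 72 s, if anything falls off the work surface, if the arm or the gripper's body presses on something with over 40 N, if the wrist force passes 120 N, or if a joint passes its speed limit or range.

## Working session

There is one attempt and no reset: what is moved stays moved. The work goes in short steps, Python scripts to look and compute and a tool call to move; the robot and the scene stay as the last step left them, time stands still between calls to the robot, and variables do not carry over. Pictures are saved under pics/ and viewed, about 8 in all and at most 12, crops included, and the job is handed in when it is done.

Besides the shell and the picture viewer there is one more tool, called after "Request:" in YAML: its name, and indented under it one key for each argument. arm_command: Moves the arm, as the interface text tells. Its arguments: {"type":"object","properties":{"targets":{"type":"array"},"force":{"type":"number"}},"required":["targets"]}

```bash
ls; mkdir -p pics
python3 - <<'E'
from workcell import arm
import cv2,numpy as np
print(arm.get_obs())
for n in("scene","top","wrist"):
    i=arm.camera_info(n); print(n,np.round(i["K"],1).tolist(),np.round(i["world_from_camera"],4).tolist())
    im=arm.capture(n); cv2.imwrite(f"pics/{n}0.png",im[:,:,::-1])
E
```

```text
pics
{'t': 0.0, 'joint_pos': array([ 8.13072046e+01,  2.05919444e+01,  6.32669897e-01, -2.04245283e-02,
       -7.01344697e+01, -1.65056999e+01]), 'joint_velocities': array([ 0.04717665, -0.06103122, -0.06194097,  0.00514685,  0.0191774 ,
       -0.00192074]), 'effort': array([ 1.22465586e-03, -5.82714951e+01,  2.93045801e+01,  6.99667364e+00,
        6.97305237e-03, -1.60160885e-04]), 'position': array([0.28721161, 0.61030344, 0.22560759]), 'orientation': array([-1.79991773e+02, -9.53365877e-02, -1.15205458e+02]), 'wrist_force': array([-0.20397408,  0.75839336, -0.13064189]), 'wrist_torque': array([ 0.03709991, -0.03306992, -0.01949954]), 'opening': 1.0004349602004392}
scene [[474.3, 0.0, 327.0], [0.0, 474.3, 203.3], [0.0, 0.0, 1.0]] [[-0.5218, 0.4608, -0.7179, 1.5549], [0.853, 0.2745, -0.4438, 0.6514], [-0.0074, -0.844, -0.5363, 0.8558], [0.0, 0.0, 0.0, 1.0]]
top [[440.8, 0.0, 323.3], [0.0, 440.8, 203.9], [0.0, 0.0, 1.0]] [[-0.0721, -0.9774, 0.1986, 0.3307], [-0.9974, 0.0717, -0.0096, 0.0301], [-0.0048, -0.1988, -0.98, 1.1992], [0.0, 0.0, 0.0, 1.0]]
wrist [[306.3, 0.0, 324.5], [0.0, 306.3, 202.4], [0.0, 0.0, 1.0]] [[-0.4266, -0.8635, -0.269, 0.3603], [-0.9044, 0.4074, 0.1266, 0.5756], [0.0003, 0.2973, -0.9548, 0.3833], [0.0, 0.0, 0.0, 1.0]]
```

View pics/top0.png

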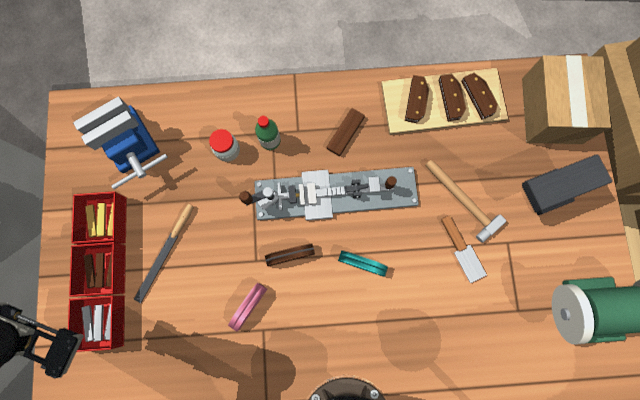

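View pics/scene0.png

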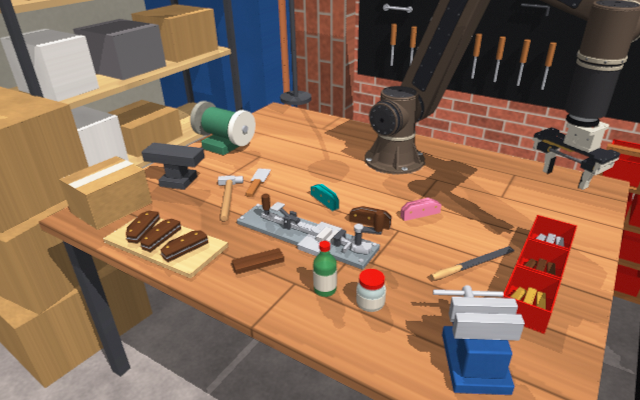

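The top view shows the clamp at about (335,194), with the crank knob (246,198) on the left and the rail post (391,183) on the right. So clamp +y points roughly along world +y. The possible handles are dark brown with brass rivets (290,255), turquoise (363,263), pink (249,306), and the three on the tray (416–480,97). The dark one at (290,255), standing between robot and clamp, fits the description; I'll confirm it in a crop.

```bash
cat > h.py <<'E'
import numpy as np,cv2
from workcell import arm
def ray(n,uv,z,info=None):
    i=info or arm.camera_info(n); T=i["world_from_camera"]
    d=T[:3,:3]@np.linalg.solve(i["K"],[uv[0],uv[1],1.]); o=T[:3,3]
    return o+d*(z-o[2])/d[2]
def proj(n,p):
    i=arm.camera_info(n); T=i["world_from_camera"]
    q=i["K"]@(T[:3,:3].T@(np.asarray(p)-T[:3,3])); return q[:2]/q[2]
E
python3 - <<'E'
from h import *
im=cv2.imread("pics/top0.png")
c=cv2.resize(im[155:275,230:430],None,fx=4,fy=4,interpolation=cv2.INTER_CUBIC); cv2.imwrite("pics/crop1.png",c)
hsv=cv2.cvtColor(im,cv2.COLOR_BGR2HSV)
# plate: low saturation
m=((hsv[:,:,1]<60)&(hsv[:,:,2]>90)).astype(np.uint8); r=np.zeros_like(m); r[150:235,240:425]=m[150:235,240:425]
r=cv2.morphologyEx(r,cv2.MORPH_CLOSE,np.ones((5,5)))
cs,_=cv2.findContours(r,0,2); k=max(cs,key=cv2.contourArea)
b=cv2.minAreaRect(k); print(b, cv2.contourArea(k)); bp=cv2.boxPoints(b)
for p in bp: print(p,ray("top",p,.018).round(4))
# handle
m=((hsv[:,:,2]<115)&(hsv[:,:,0]<20)).astype(np.uint8); r=np.zeros_like(m); r[235:275,255:325]=m[235:275,255:325]
cs,_=cv2.findContours(r,0,2); k=max(cs,key=cv2.contourArea)
b=cv2.minAreaRect(k); print(b, cv2.contourArea(k))
for p in cv2.boxPoints(b): print(p,ray("top",p,.05).round(4),ray("top",p,0).round(4))
E
```

```text
((334.4385986328125, 192.82376098632812), (48.61769104003906, 164.59396362304688), 84.80557250976562) 6368.0
[250.27878 176.06557] [0.6633 0.2146 0.018 ]
[414.19678 161.16393] [ 0.6726 -0.2429  0.018 ]
[418.59842 209.58195] [ 0.5352 -0.2393  0.018 ]
[254.68042 224.4836 ] [0.5268 0.208  0.018 ]
((292.83575439453125, 254.3096160888672), (14.920219421386719, 56.80706024169922), 79.79602813720703) 574.0
[263.55988 251.99928] [0.4474 0.1831 0.05  ] [0.4525 0.1898 0.    ]
[319.46844 241.93573] [0.463  0.0361 0.05  ] [0.4688 0.0363 0.    ]
[322.11163 256.61993] [0.4244 0.0319 0.05  ] [0.4285 0.032  0.    ]
[266.20306 266.6835 ] [0.409 0.178 0.05 ] [0.4124 0.1845 0.    ]
```

View pics/crop1.png

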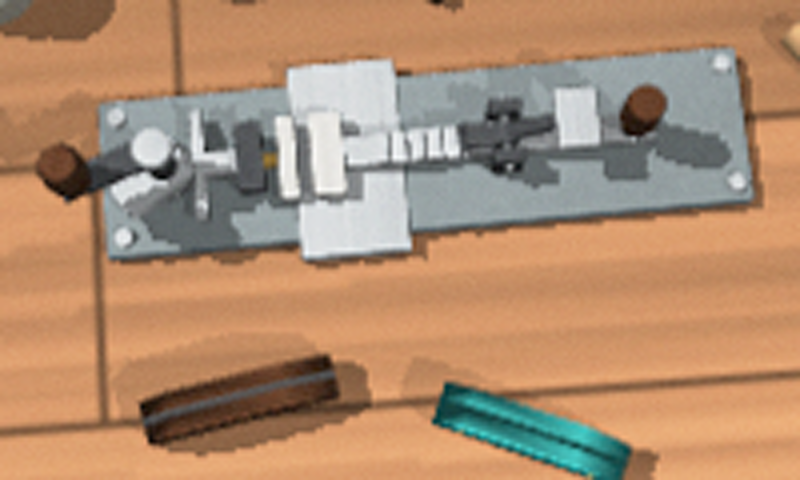

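The crop shows the plate corners at crop pixels (100,103), (737,47), (753,202) and (110,260). The real handle, dark wood with a grey tang line, spans (141..338, 354..445). The pawl pad is at (577,115), the post top at (645,107) and the knob top at (64,168).

```bash
cat >> h.py <<'E'
def c2p(c): return (np.array(c,float)+.5)/4-.5+np.array([230,155])
E
python3 - <<'E'
from h import *
P=np.array([ray("top",c2p(c),.018)[:2] for c in [(100,103),(737,47),(753,202),(110,260)]])
print(P.round(4), [np.linalg.norm(P[i]-P[(i+1)%4]).round(4) for i in range(4)])
yd=(P[0]+P[3]-P[1]-P[2]); yd/=np.linalg.norm(yd); xd=np.array([yd[1],-yd[0]])
cen=P.mean(0); O=cen-yd*(222.5-195)/1000   # centre is 27.5mm to -y from... check
# cam end at +195 => plate y from -250 to 195, centre -27.5
O=cen+yd*0.0275
print("O",O.round(4),"yaw x",np.degrees(np.arctan2(xd[1],xd[0])).round(2))
def cl(p): d=np.asarray(p)[:2]-O; return (np.array([d@xd,d@yd])*1000).round(1)
print("pad",cl(ray("top",c2p((577,117)),.078)),"post",cl(ray("top",c2p((645,104)),.102)),"knob",cl(ray("top",c2p((62,165)),.150)),
 "bed",[cl(ray("top",c2p(c),.02)) for c in [(288,68),(394,59),(411,250),(303,260)]],"railjaw",cl(ray("top",c2p((345,155)),.038)),"frontjaw face",cl(ray("top",c2p((300,155)),.038)))
E=[(141,403),(328,354),(338,396),(152,445)]
H=np.array([ray("top",c2p(c),.034)[:2] for c in E]); print("handle",H.round(4),H.mean(0).round(4),[np.linalg.norm(H[i]-H[(i+1)%4]).round(4) for i in range(4)])
d=H[0]+H[3]-H[1]-H[2]; print("yaw long",np.degrees(np.arctan2(d[1],d[0])))
L=[ray("top",c2p(c),.05)[:2] for c in [(200,401),(290,383)]]; d=L[0]-L[1]; print("tang line mid",L,np.degrees(np.arctan2(d[1],d[0])))
for nm,q in dict(post=(0,-.230+.06,.08),knobaxis=(0,.150,.1),pad=(0,-.127,.078),nest=(0,.025,.02)).items():
    w=O+q[0]*xd+q[1]*yd; print(nm,w.round(4),"r",np.linalg.norm(w).round(3),"scene px",proj("scene",[*w,q[2]]).round(0))
im=cv2.imread("pics/scene0.png"); cv2.imwrite("pics/crop2.png",cv2.resize(im[170:275,230:420],None,fx=4,fy=4,interpolation=cv2.INTER_CUBIC))
E
```

```text
[[ 0.6501  0.2031]
 [ 0.6577 -0.2403]
 [ 0.5477 -0.2388]
 [ 0.5397  0.2009]] [np.float64(0.4435), np.float64(0.11), np.float64(0.4397), np.float64(0.1105)]
O [0.5983 0.0087] yaw x 1.02
pad [   1.  -125.6] post [  -0.2 -166.7] knob [-17.6 200.1] bed [array([67.8, 61.9]), array([ 67.5, -11.9]), array([-67.2, -11. ]), array([-67.5,  62.5])] railjaw [-1.5 27.9] frontjaw face [ 1.3 58.1]
handle [[0.4399 0.1822]
 [0.4632 0.0571]
 [0.4351 0.0524]
 [0.4119 0.1763]] [0.4375 0.117 ] [np.float64(0.1273), np.float64(0.0286), np.float64(0.126), np.float64(0.0286)]
yaw long 100.57225893834071
tang line mid [array([0.43690591, 0.14178216]), array([0.4443245 , 0.08268379])] 97.15488433299753
post [ 0.6013 -0.1613] r 0.623 scene px [265. 201.]
knobaxis [0.5956 0.1587] r 0.616 scene px [358. 225.]
pad [ 0.6006 -0.1183] r 0.612 scene px [277. 205.]
nest [0.5979 0.0337] r 0.599 scene px [320. 235.]
```

View pics/crop2.png

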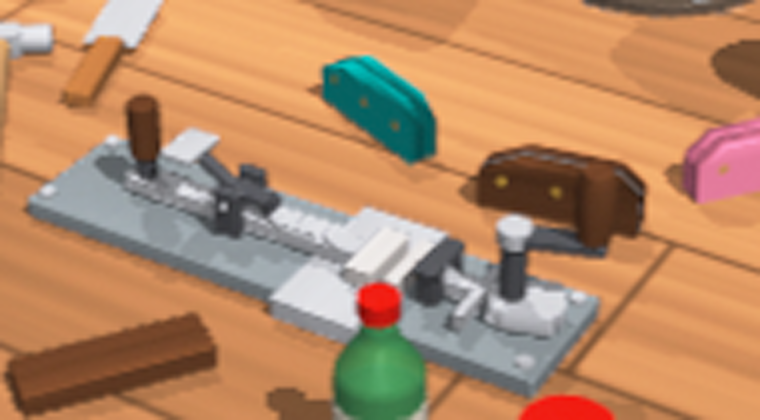

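All measured points agree with the listed sizes: plate 442x110 mm, pad at y=-125.6, bed ±67.5, and the rail at about 0.06. The crank radius is 53 mm with an angle of about 0.33 rad. The second crop confirms the dark, riveted handle, standing upright between robot and clamp. Next I'll write a row-planning helper.

```bash
cat >> h.py <<'E'
O=np.array([.5983,.0087]); A=np.radians(1.02); xd=np.array([np.cos(A),np.sin(A)]); yd=np.array([-xd[1],xd[0]])
def W(x,y,z): return np.array([*(O+x/1e3*xd+y/1e3*yd),z/1e3])
def state():
    o=arm.get_obs(); p=o["position"]; d=p[:2]-O
    print("t %.2f"%o["t"],"pos",p.round(4),"clamp",(1e3*np.array([d@xd,d@yd])).round(1),"rpy",o["orientation"].round(1),"F",o["wrist_force"].round(1),"open mm %.1f"%(87.6*o["opening"]),"j",o["joint_pos"].round(0))
    return o
def plan(p,yaws,*legs):
    """legs: (target xyz m, yaw deg); prints rows in tool axes"""
    for tp,ty in legs:
        n=int(max(np.ceil(np.linalg.norm(tp-p)/.060),np.ceil(abs(ty-yaws)/10.4),1)); y0=yaws
        R=[]
        for i in range(n):
            s=(tp-p)/n*1e3; c,q=np.cos(np.radians(yaws)),np.sin(np.radians(yaws))
            R.append([0,0,round(np.radians(-(ty-y0)/n),3),round(s[0]*c+s[1]*q),round(s[0]*q-s[1]*c),round(-s[2])]); yaws+=(ty-y0)/n
        p=tp
        print(n,"rows ->",tp.round(3),ty); [print("  ",r) for r in R]
def go(*legs):
    o=state(); plan(o["position"],o["orientation"][2],*legs)
E
python3 - <<'E'
from h import *
go((W(0,-129,200),-179),(W(0,-129,95),-179))
E
```

```text
t 0.15 pos [0.2872 0.6104 0.2258] clamp [-300.3  607.2] rpy [-1.800e+02 -1.000e-01 -1.152e+02] F [-0.1 -0.5  0.3] open mm 87.4 j [ 81.  21.   1.  -0. -70. -17.]
14 rows -> [ 0.601 -0.12   0.2  ] -179
   [0, 0, np.float64(0.08), 38, -42, 2]
   [0, 0, np.float64(0.08), 34, -45, 2]
   [0, 0, np.float64(0.08), 30, -48, 2]
   [0, 0, np.float64(0.08), 27, -50, 2]
   [0, 0, np.float64(0.08), 23, -52, 2]
   [0, 0, np.float64(0.08), 18, -54, 2]
   [0, 0, np.float64(0.08), 14, -55, 2]
   [0, 0, np.float64(0.08), 10, -56, 2]
   [0, 0, np.float64(0.08), 5, -57, 2]
   [0, 0, np.float64(0.08), 1, -57, 2]
   [0, 0, np.float64(0.08), -4, -57, 2]
   [0, 0, np.float64(0.08), -8, -56, 2]
   [0, 0, np.float64(0.08), -13, -55, 2]
   [0, 0, np.float64(0.08), -17, -54, 2]
2 rows -> [ 0.601 -0.12   0.095] -179
   [0, 0, np.float64(-0.0), 0, 0, 53]
   [0, 0, np.float64(-0.0), 0, 0, 53]
```

Request:
arm_command:
  targets:
    - [0,0,0.08,38,-42,2,0]
    - [0,0,0.08,34,-45,2,0]
    - [0,0,0.08,30,-48,2,0]
    - [0,0,0.08,27,-50,2,0]
    - [0,0,0.08,23,-52,2,0]
  force: 40

```text
t: 0.78
position: [0.3975, 0.3442, 0.2133]
orientation: [-179.9, -0.2, -138.5]
wrist_force: [1.1, 0.0, -1.0]
opening: 0.498
```

Request:
arm_command:
  targets:
    - [0,0,0.08,18,-54,2,0]
    - [0,0,0.08,14,-55,2,0]
    - [0,0,0.08,10,-56,2,0]
    - [0,0,0.08,5,-57,2,0]
    - [0,0,0.08,1,-57,2,0]

```text
t: 1.4
position: [0.5069, 0.0716, 0.2045]
orientation: [-179.8, -0.1, -162.1]
wrist_force: [0.7, 1.2, 0.1]
opening: 0.006
```

Request:
arm_command:
  targets:
    - [0,0,0.08,-4,-57,2,0]
    - [0,0,0.08,-8,-56,2,0]
    - [0,0,0.08,-13,-55,2,0]
    - [0,0,0.08,-17,-54,2,0]
    - [0,0,0,0,0,0,0]

```text
t: 2.02
position: [0.5919, -0.1505, 0.1957]
orientation: [-179.8, -0.1, 178.6]
wrist_force: [-1.0, 0.2, 0.0]
opening: 0.004
```

```bash
python3 -c "
from h import *
go((W(0,-129,95),-179))"
```

```text
t 2.02 pos [ 0.5919 -0.1505  0.1957] clamp [  -9.2 -159.1] rpy [-1.798e+02 -1.000e-01  1.786e+02] F [-1.   0.2  0. ] open mm 0.3 j [  4.  16. -10.   0. -64.  -6.]
35 rows -> [ 0.601 -0.12   0.095] -179
   [0, 0, np.float64(0.178), 0, 1, 3]
   [0, 0, np.float64(0.178), 0, 1, 3]
   [0, 0, np.float64(0.178), 0, 1, 3]
   [0, 0, np.float64(0.178), 0, 1, 3]
   [0, 0, np.float64(0.178), 0, 1, 3]
   [0, 0, np.float64(0.178), 1, 1, 3]
   [0, 0, np.float64(0.178), 1, 1, 3]
   [0, 0, np.float64(0.178), 1, 0, 3]
   [0, 0, np.float64(0.178), 1, 0, 3]
   [0, 0, np.float64(0.178), 1, 0, 3]
   [0, 0, np.float64(0.178), 1, 0, 3]
   [0, 0, np.float64(0.178), 1, 0, 3]
   [0, 0, np.float64(0.178), 1, 0, 3]
   [0, 0, np.float64(0.178), 1, 0, 3]
   [0, 0, np.float64(0.178), 1, -1, 3]
   [0, 0, np.float64(0.178), 1, -1, 3]
   [0, 0, np.float64(0.178), 0, -1, 3]
   [0, 0, np.float64(0.178), 0, -1, 3]
   [0, 0, np.float64(0.178), 0, -1, 3]
   [0, 0, np.float64(0.178), 0, -1, 3]
   [0, 0, np.float64(0.178), 0, -1, 3]
   [0, 0, np.float64(0.178), 0, -1, 3]
   [0, 0, np.float64(0.178), 0, -1, 3]
   [0, 0, np.float64(0.178), -1, -1, 3]
   [0, 0, np.float64(0.178), -1, -1, 3]
   [0, 0, np.float64(0.178), -1, 0, 3]
   [0, 0, np.float64(0.178), -1, 0, 3]
   [0, 0, np.float64(0.178), -1, 0, 3]
   [0, 0, np.float64(0.178), -1, 0, 3]
   [0, 0, np.float64(0.178), -1, 0, 3]
   [0, 0, np.float64(0.178), -1, 0, 3]
   [0, 0, np.float64(0.178), -1, 0, 3]
   [0, 0, np.float64(0.178), -1, 1, 3]
   [0, 0, np.float64(0.178), -1, 1, 3]
   [0, 0, np.float64(0.178), 0, 1, 3]
```

```bash
sed -i 's/^    for tp,ty in legs:/    for tp,ty in legs:\n        ty=yaws+(ty-yaws+180)%360-180/' h.py; sed -i 's/round(np.radians(-(ty-y0)\/n),3)/float(round(np.radians(-(ty-y0)\/n),3))/' h.py; python3 -c "
from h import *
go((W(0,-129,150),-179),(W(0,-129,95),-179))"
```

```text
t 2.02 pos [ 0.5919 -0.1505  0.1957] clamp [  -9.2 -159.1] rpy [-1.798e+02 -1.000e-01  1.786e+02] F [-1.   0.2  0. ] open mm 0.3 j [  4.  16. -10.   0. -64.  -6.]
1 rows -> [ 0.601 -0.12   0.15 ] 181.0
   [0, 0, -0.041, -8, 30, 46]
1 rows -> [ 0.601 -0.12   0.095] 181.0
   [0, 0, -0.0, 0, 0, 55]
```

Request:
arm_command:
  targets:
    - [0,0,-0.04,-8,30,15,0]
    - [0,0,0,0,0,30,0]
    - [0,0,0,0,0,30,0]
    - [0,0,0,0,0,0,0]

```text
t: 2.52
position: [0.6, -0.1195, 0.1186]
orientation: [-179.8, -0.1, -179.0]
wrist_force: [0.3, -0.3, 0.8]
opening: 0.006
```

```bash
python3 -c "
from h import *
go((W(0,-129,95),-179))"
```

```text
t 2.52 pos [ 0.6    -0.1195  0.1186] clamp [  -0.6 -128.2] rpy [-1.798e+02 -1.000e-01 -1.790e+02] F [ 0.3 -0.3  0.8] open mm 0.6 j [  7.  20. -16.   0. -55.  -6.]
1 rows -> [ 0.601 -0.12   0.095] -179.0
   [0, 0, 0.0, -1, -1, 24]
```

Request:
arm_command:
  targets:
    - [0,0,0,-1,0,25,0]
    - [0,0,0,0,0,14,0]
    - [0,0,0,0,-3,9,0]
    - [0,0,0,0,-3,9,0]
    - [0,0,0,0,0,0,0]

```text
t: 3.15
position: [0.6046, -0.1261, 0.0673]
orientation: [-179.7, 0.3, -178.8]
wrist_force: [-0.8, 0.2, 2.2]
opening: 0.006
```

```bash
python3 -c "
from h import *
state()"
```

```text
t 3.15 pos [ 0.6046 -0.1261  0.0673] clamp [   3.9 -134.9] rpy [-179.7    0.3 -178.8] F [-0.8  0.2  2.2] open mm 0.5 j [  7.  23. -18.   0. -48.  -6.]
```

Request:
arm_command:
  targets:
    - [0,0,0,3,0,6,0]
    - [0,0,0,0,0,3,0]
    - [0,0,0,0,0,1,0]
    - [0,0,0,0,0,1,0]
    - [0,0,0,0,0,0,0]

```text
t: 3.78
position: [0.6035, -0.1276, 0.0583]
orientation: [-179.6, 0.6, -178.7]
wrist_force: [-0.3, -4.3, 4.2]
opening: 0.004
```

```bash
python3 -c "
from h import *
state()
im=arm.capture('scene')[:,:,::-1]; cv2.imwrite('pics/crop3.png',cv2.resize(im[150:275,200:400],None,fx=4,fy=4,interpolation=cv2.INTER_CUBIC))"
```

```text
t 3.77 pos [ 0.6035 -0.1276  0.0583] clamp [   2.8 -136.3] rpy [-179.6    0.6 -178.7] F [-0.3 -4.3  4.2] open mm 0.4 j [  6.  24. -19.   1. -47.  -6.]
```

View pics/crop3.png

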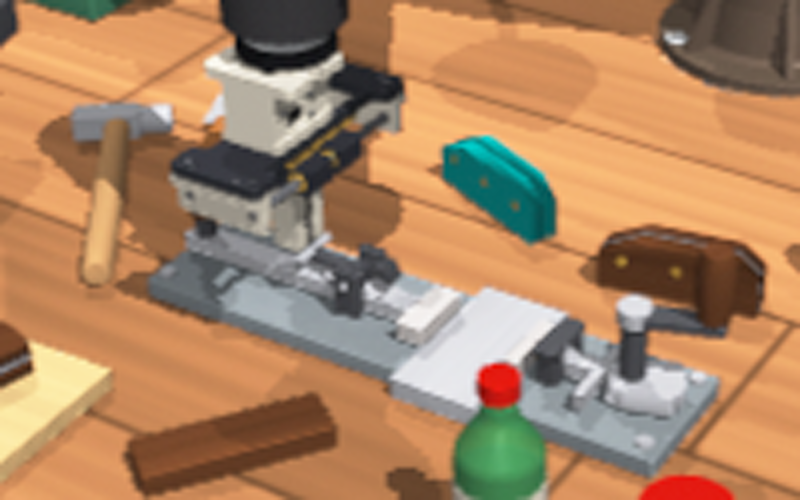

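The crop shows the rail fully back: its jaw (430,315) is off the bed and the post is behind the gripper. The handle at (680,275) is clear. I'll hold briefly, then rise.

Request:
arm_command:
  targets:
    - [0,0,0,0,0,0,0]
    - [0,0,0,0,0,0,0]
    - [0,0,0,0,2,-30,0]
    - [0,0,0,0,0,-50,60]
    - [0,0,0,0,0,-20,87.6]

```text
t: 4.45
position: [0.6002, -0.1223, 0.1567]
orientation: [-179.8, 0.2, -178.8]
wrist_force: [-0.2, 0.9, -0.8]
opening: 0.169
```

```bash
python3 -c "
from h import *
im=arm.capture('top')[:,:,::-1]; cv2.imwrite('pics/top1.png',im)
m=cv2.cvtColor(im.copy(),cv2.COLOR_BGR2HSV); print('post pred px, rail 0:',proj('top',W(0,-230,102)),'rail .012',proj('top',W(0,-218,102)))
go((np.array([.4375,.117,.13]),-170.5),(np.array([.4375,.117,.022]),-170.5))"
```

```text
post pred px, rail 0: [415.36135276 178.36544599] rail .012 [410.71818221 178.77816177]
t 4.50 pos [ 0.6008 -0.1223  0.1583] clamp [   0.2 -131.1] rpy [-179.8    0.3 -178.7] F [0.6 0.9 2.5] open mm 19.1 j [  7.  18. -13.   0. -59.  -6.]
5 rows -> [0.438 0.117 0.13 ] -170.5
   [0, 0, -0.029, 32, 49, 6]
   [0, 0, -0.029, 30, 49, 6]
   [0, 0, -0.029, 29, 50, 6]
   [0, 0, -0.029, 27, 51, 6]
   [0, 0, -0.029, 26, 52, 6]
2 rows -> [0.438 0.117 0.022] -170.5
   [0, 0, 0.0, 0, 0, 54]
   [0, 0, 0.0, 0, 0, 54]
```

Request:
arm_command:
  targets:
    - [0,0,-0.03,32,49,2,87.6]
    - [0,0,-0.03,30,49,4,87.6]
    - [0,0,-0.03,29,50,6,87.6]
    - [0,0,-0.03,27,51,6,87.6]
    - [0,0,-0.03,26,40,6,87.6]

```text
t: 5.12
position: [0.4335, 0.111, 0.1285]
orientation: [180.0, 0.1, -170.3]
wrist_force: [0.4, 0.1, 0.9]
opening: 0.787
```

Request:
arm_command:
  targets:
    - [0,0,0,0,0,0,87.6]
    - [0,0,0,0,0,0,87.6]

```text
t: 5.38
position: [0.4304, 0.1136, 0.1273]
orientation: [179.9, -0.0, -169.9]
wrist_force: [-0.0, -0.2, 0.6]
opening: 0.983
```

```bash
python3 -c "
from h import *
import json
im=arm.capture('wrist')[:,:,::-1]; cv2.imwrite('pics/w1.png',im); I=arm.camera_info('wrist')
hsv=cv2.cvtColor(im.copy(),cv2.COLOR_BGR2HSV)
m=((hsv[:,:,2]<125)&(hsv[:,:,0]<20)&(hsv[:,:,1]>60)).astype(np.uint8)
print('proj handle',proj('wrist',[.4375,.117,.05]))
t=cv2.imread('pics/top1.png'); t=cv2.resize(t[150:230,370:450],None,fx=5,fy=5,interpolation=cv2.INTER_CUBIC)
cv2.imwrite('pics/v4.png',np.hstack([im,]) )
big=np.zeros((600,800,3),np.uint8); big[:400,:640]=im; big[400:,:200]=cv2.resize(t,(200,200)); cv2.imwrite('pics/v4.png',big)
go((np.array([.4375,.117,.13]),-170.5),(np.array([.4375,.117,.022]),-170.5))"
```

```text
proj handle [315.24486234 214.61649961]
t 5.42 pos [0.4305 0.1132 0.1272] clamp [-165.9  107.5] rpy [ 179.9   -0.  -170. ] F [-0.5  0.2 -0.1] open mm 86.5 j [ 40.   4. -35.  -0. -51. -30.]
1 rows -> [0.438 0.117 0.13 ] -170.5
   [0, 0, 0.009, -8, 3, -3]
2 rows -> [0.438 0.117 0.022] -170.5
   [0, 0, -0.0, 0, 0, 54]
   [0, 0, -0.0, 0, 0, 54]
```

View pics/v4.png

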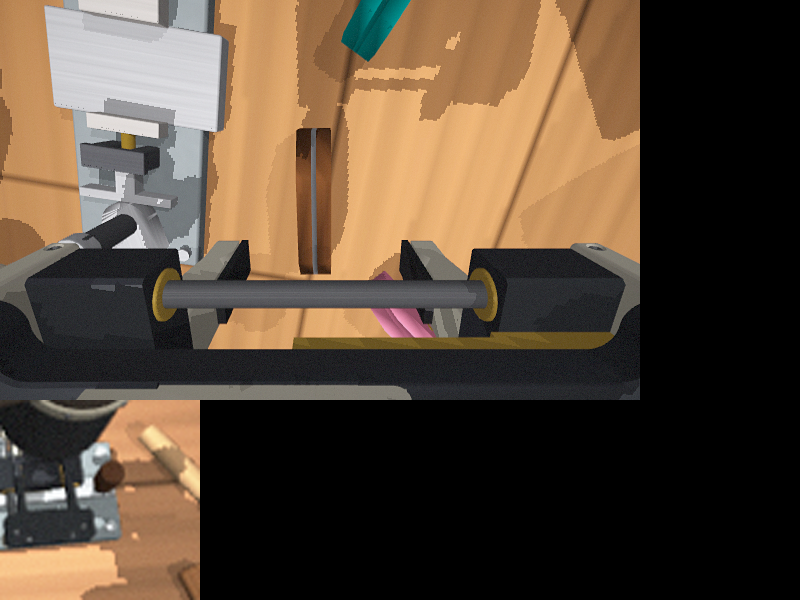

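The wrist view shows the handle's tang line almost exactly vertical at (314,128..273), so the yaw is right. The small crop puts the post at the predicted fully-back pixel. The pink piece lies near the right finger, so I'll check the clearance.

```bash
python3 -c "
from h import *
I=arm.camera_info('wrist')
a,b=ray('wrist',(314,128),.033,I),ray('wrist',(314,273),.033,I); print('ends',a.round(4),b.round(4),np.linalg.norm(a-b),(a+b)/2, np.degrees(np.arctan2(*(b-a)[1::-1])))
im=cv2.imread('pics/top0.png'); hsv=cv2.cvtColor(im,cv2.COLOR_BGR2HSV)
m=cv2.inRange(hsv,(150,60,100),(179,255,255)); cs,_=cv2.findContours(m,0,2); k=max(cs,key=cv2.contourArea)
for p in cv2.boxPoints(cv2.minAreaRect(k)): print('pink',p,ray('top',p,.04).round(3),ray('top',p,0).round(3))
pts=np.array([ray('top',p[0],.03)[:2] for p in k]); print('pink max x, max y pts',pts[pts[:,0].argmax()],pts[pts[:,1].argmin()])
"
```

```text
ends [0.45   0.0507 0.033 ] [0.4287 0.18   0.033 ] 0.1310925870758262 [0.43935079 0.11536458 0.033     ] 99.3643610109398
pink [226.61075 324.12753] [0.272 0.287 0.04 ] [0.27  0.295 0.   ]
pink [256.48993 281.44296] [0.374 0.206 0.04 ] [0.375 0.212 0.   ]
pink [266.95972 288.77182] [0.353 0.18  0.04 ] [0.354 0.185 0.   ]
pink [237.08054 331.4564 ] [0.252 0.261 0.04 ] [0.25  0.269 0.   ]
pink max x, max y pts [0.36986111 0.20656709] [0.35277874 0.18380923]
```

Request:
arm_command:
  targets:
    - [0,0,0.01,-9,3,20,87.6]
    - [0,0,0,0,0,40,87.6]
    - [0,0,0,0,0,35,87.6]
    - [0,0,0,0,0,0,87.6]

```text
t: 5.92
position: [0.4421, 0.1157, 0.0299]
orientation: [179.9, 0.0, -171.0]
wrist_force: [-0.2, -0.0, 0.9]
opening: 1.0
```

```bash
python3 -c "
from h import *
go((np.array([.439,.116,.022]),-170.6))"
```

```text
t 5.92 pos [0.4421 0.1157 0.0299] clamp [-154.3  109.8] rpy [ 179.9    0.  -171. ] F [-0.2 -0.   0.9] open mm 87.6 j [ 39.  14. -40.  -0. -36. -30.]
1 rows -> [0.439 0.116 0.022] -170.6
   [0, 0, -0.008, 3, 1, 8]
```

Request:
arm_command:
  targets:
    - [0,0,-0.01,3,0,8,87.6]
    - [0,0,0,0,0,0,20]
    - [0,0,0,0,0,0,20]
    - [0,0,0,0,0,0,20]
    - [0,0,0,0,0,0,20]
  force: 30

```text
t: 6.55
position: [0.4417, 0.116, 0.0251]
orientation: [179.7, 0.4, -170.5]
wrist_force: [0.8, -0.0, -0.7]
opening: 0.604
```

Request:
arm_command:
  targets:
    - [0,0,0,0,0,0,20]
    - [0,0,0,0,0,0,20]

```text
t: 6.8
position: [0.4418, 0.1162, 0.0254]
orientation: [179.7, 0.4, -170.5]
wrist_force: [-2.5, 0.7, 2.4]
opening: 0.377
```

```bash
python3 -c "
from h import *
o=state(); p=o['position']; z=p[2]
p1=p+[0,0,.10]
T=W(0,25,0)
plan(p,o['orientation'][2],(p1,o['orientation'][2]),(T+[0,0,.12],-89))"
```

```text
t 6.80 pos [0.4418 0.1162 0.0254] clamp [-154.6  110.2] rpy [ 179.7    0.4 -170.5] F [-2.5  0.7  2.4] open mm 33.0 j [ 39.  14. -41.  -0. -35. -30.]
2 rows -> [0.442 0.116 0.125] -170.50933205309883
   [0, 0, -0.0, 0, 0, -50]
   [0, 0, -0.0, 0, 0, -50]
8 rows -> [0.598 0.034 0.12 ] -89.0
   [0, 0, -0.178, -18, -13, 1]
   [0, 0, -0.178, -15, -16, 1]
   [0, 0, -0.178, -12, -19, 1]
   [0, 0, -0.178, -8, -20, 1]
   [0, 0, -0.178, -5, -22, 1]
   [0, 0, -0.178, -1, -22, 1]
   [0, 0, -0.178, 3, -22, 1]
   [0, 0, -0.178, 7, -21, 1]
```

Request:
arm_command:
  targets:
    - [0,0,0,0,0,0,20]
    - [0,0,0,0,0,0,20]
    - [0,0,0,0,0,0,20]
    - [0,0,0,0,0,-30,20]
    - [0,0,0,0,0,-40,20]

```text
t: 7.42
position: [0.4386, 0.1139, 0.0934]
orientation: [179.9, -0.1, -170.6]
wrist_force: [0.4, 0.3, -3.6]
opening: 0.318
```

Request:
arm_command:
  targets:
    - [0,0,-0.1,0,0,-30,20]
    - [0,0,-0.17,-16,-14,0,20]
    - [0,0,-0.17,-14,-17,0,20]
    - [0,0,-0.17,-10,-19,0,20]
    - [0,0,-0.17,-6,-21,0,20]

```text
t: 8.05
position: [0.518, 0.0754, 0.1262]
orientation: [179.9, 0.3, -124.4]
wrist_force: [-0.2, -0.4, -3.2]
opening: 0.319
```

```bash
python3 -c "
from h import *
go((W(0,25,120),-89))"
```

```text
t 8.05 pos [0.518  0.0754 0.1262] clamp [-79.1  68.1] rpy [ 179.9    0.3 -124.4] F [-0.2 -0.4 -3.2] open mm 27.9 j [ 30.  11. -26.  -0. -52.  26.]
4 rows -> [0.598 0.034 0.12 ] -89.00000000000001
   [0, 0, -0.155, -3, -22, 2]
   [0, 0, -0.155, 1, -23, 2]
   [0, 0, -0.155, 4, -22, 2]
   [0, 0, -0.155, 8, -21, 2]
```

Request:
arm_command:
  targets:
    - [0,0,-0.155,-3,-22,2,20]
    - [0,0,-0.155,1,-23,2,20]
    - [0,0,-0.155,4,-22,2,20]
    - [0,0,-0.11,6,-16,2,20]
    - [0,0,0,0,0,0,20]

```text
t: 8.68
position: [0.5952, 0.0345, 0.1136]
orientation: [179.8, 0.3, -90.5]
wrist_force: [0.1, 0.2, -3.8]
opening: 0.316
```

```bash
python3 -c "
from h import *
go((W(0,25,75),-89),(W(0,25,46),-89))"
```

```text
t 8.68 pos [0.5952 0.0345 0.1136] clamp [-2.7 25.8] rpy [179.8   0.3 -90.5] F [ 0.1  0.2 -3.8] open mm 27.7 j [ 22.  19. -18.  -0. -54.  68.]
1 rows -> [0.598 0.034 0.075] -89.00000000000001
   [0, 0, -0.026, 1, -3, 39]
1 rows -> [0.598 0.034 0.046] -89.00000000000001
   [0, 0, -0.0, 0, 0, 29]
```

Request:
arm_command:
  targets:
    - [0,0,-0.026,1,-3,18,20]
    - [0,0,0,0,0,22,20]
    - [0,0,0,0,0,14,20]
    - [0,0,0,0,0,6,20]
    - [0,0,0,0,0,0,20]

```text
t: 9.3
position: [0.5955, 0.0343, 0.0483]
orientation: [179.7, 0.3, -89.0]
wrist_force: [0.7, 0.4, -2.7]
opening: 0.317
```

```bash
python3 -c "
from h import *
go((W(0,25,45.3),-89))"
```

```text
t 9.30 pos [0.5955 0.0343 0.0483] clamp [-2.3 25.7] rpy [179.7   0.3 -89. ] F [ 0.7  0.4 -2.7] open mm 27.8 j [ 22.  23. -21.  -1. -46.  70.]
1 rows -> [0.598 0.034 0.045] -89.0
   [0, 0, -0.0, 1, -2, 3]
```

Request:
arm_command:
  targets:
    - [0,0,0,0,-3,2,20]
    - [0,0,0,0,0,2,20]
    - [0,0,0,0,0,0,20]

```text
t: 9.68
position: [0.6, 0.0349, 0.0457]
orientation: [179.8, 0.3, -89.0]
wrist_force: [0.7, 0.8, -3.2]
opening: 0.317
```

```bash
python3 -c "
from h import *
go((W(0,25,45.3),-89))
im=arm.capture('scene')[:,:,::-1]; cv2.imwrite('pics/crop5.png',cv2.resize(im[150:275,220:420],None,fx=4,fy=4,interpolation=cv2.INTER_CUBIC))"
```

```text
t 9.68 pos [0.6    0.0349 0.0457] clamp [ 2.1 26.1] rpy [179.8   0.3 -89. ] F [ 0.7  0.8 -3.2] open mm 27.8 j [ 22.  24. -21.  -1. -46.  70.]
1 rows -> [0.598 0.034 0.045] -88.99999999999999
   [0, 0, -0.0, 1, 2, 0]
```

View pics/crop5.png

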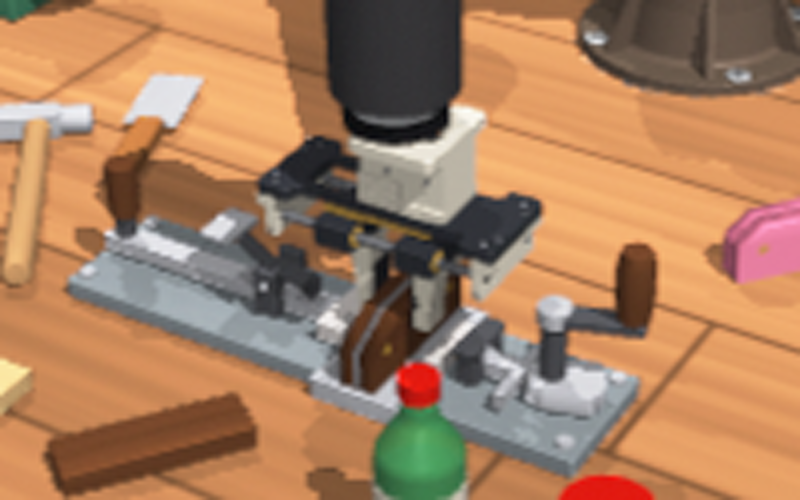

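The crop shows the handle standing crosswise between the jaws, at or just above the bed, with the post at (122,190) fully back. The gripper still carries its weight, so I'll lower it a little more.

Request:
arm_command:
  targets:
    - [0,0,0,1,2,2,20]
    - [0,0,0,0,0,1,20]
    - [0,0,0,0,0,0,20]

```text
t: 10.1
position: [0.5998, 0.0347, 0.0457]
orientation: [-179.9, 0.4, -88.9]
wrist_force: [0.0, 0.1, -2.3]
opening: 0.318
```

Request:
arm_command:
  targets:
    - [0,0,0,0,1,4,20]
    - [0,0,0,0,0,3,20]
    - [0,0,0,0,0,0,20]

```text
t: 10.48
position: [0.6003, 0.0348, 0.0459]
orientation: [-179.6, 0.4, -88.7]
wrist_force: [0.2, -0.6, -3.2]
opening: 0.319
```

Request:
arm_command:
  targets:
    - [0,0,0,0,0,3,20]
    - [0,0,0,0,0,4,20]

```text
t: 10.72
position: [0.6011, 0.035, 0.0448]
orientation: [-179.4, 0.3, -88.6]
wrist_force: [-18.6, 2.9, 44.0]
opening: 0.318
```

Request:
arm_command:
  targets:
    - [0,0,0,0,0,-1,20]
    - [0,0,0,0,0,0,50]
    - [0,0,0,0,0,0,50]
    - [0,0,0,0,0,0,50]

```text
t: 11.22
position: [0.6019, 0.0351, 0.0455]
orientation: [-179.3, 0.3, -88.6]
wrist_force: [0.3, 0.1, -0.0]
opening: 0.555
```

Request:
arm_command:
  targets:
    - [0,0,0,0,0,-20,50]
    - [0,0,0,0,0,-50,50]
    - [0,0,0,0,0,-60,50]
    - [0,0,0,0,0,-30,50]
    - [0,0,0,0,0,0,50]

```text
t: 11.85
position: [0.6, 0.0336, 0.2076]
orientation: [-179.6, 0.2, -88.6]
wrist_force: [0.2, -0.6, -0.8]
opening: 0.57
```

```bash
python3 -c "
from h import *
go((W(0,-230,190),-179),(W(0,-230,66),-179))
im=arm.capture('scene')[:,:,::-1]; cv2.imwrite('pics/crop6.png',cv2.resize(im[150:275,220:420],None,fx=4,fy=4,interpolation=cv2.INTER_CUBIC))"
```

```text
t 11.85 pos [0.6    0.0336 0.2076] clamp [ 2.1 24.9] rpy [-179.6    0.2  -88.6] F [ 0.2 -0.6 -0.8] open mm 49.9 j [ 22.  14. -11.  -0. -64.  70.]
9 rows -> [ 0.602 -0.221  0.19 ] -179.0
   [0, 0, 0.175, 28, 0, 2]
   [0, 0, 0.175, 28, -5, 2]
   [0, 0, 0.175, 27, -9, 2]
   [0, 0, 0.175, 25, -14, 2]
   [0, 0, 0.175, 22, -18, 2]
   [0, 0, 0.175, 18, -21, 2]
   [0, 0, 0.175, 14, -24, 2]
   [0, 0, 0.175, 10, -27, 2]
   [0, 0, 0.175, 5, -28, 2]
3 rows -> [ 0.602 -0.221  0.066] -179.0
   [0, 0, 0.0, 0, 0, 41]
   [0, 0, 0.0, 0, 0, 41]
   [0, 0, 0.0, 0, 0, 41]
```

View pics/crop6.png

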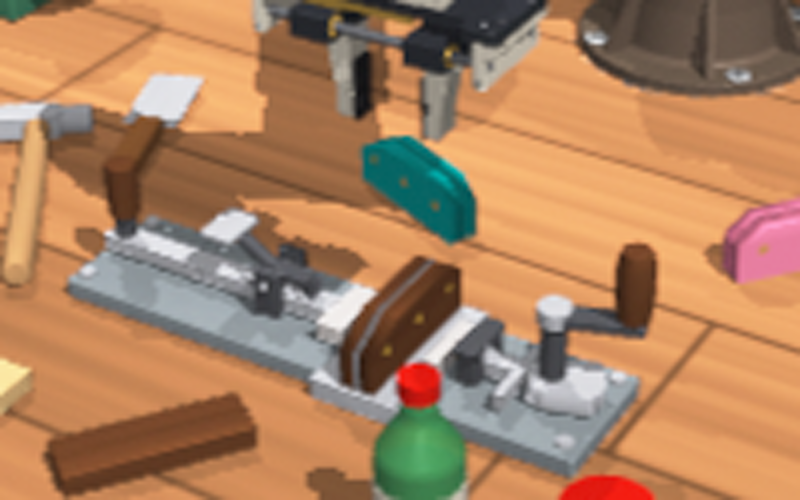

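The handle stands upright and crosswise on the bed at (405,325) between the jaws. Next is the rail post.

Request:
arm_command:
  targets:
    - [0,0,0.175,28,0,2,50]
    - [0,0,0.175,28,-5,2,50]
    - [0,0,0.175,27,-9,2,50]
    - [0,0,0.175,25,-14,2,50]
    - [0,0,0.175,22,-18,2,50]

```text
t: 12.52
position: [0.5966, -0.1106, 0.1866]
orientation: [179.6, -0.2, -140.1]
wrist_force: [0.2, 1.1, -0.3]
opening: 0.571
```

Request:
arm_command:
  targets:
    - [0,0,0.175,18,-21,2,50]
    - [0,0,0.175,14,-24,2,50]
    - [0,0,0.175,10,-27,2,50]
    - [0,0,0.13,5,-20,2,50]
    - [0,0,0,0,0,0,50]

```text
t: 13.15
position: [0.5883, -0.22, 0.1671]
orientation: [179.7, -1.3, -179.2]
wrist_force: [-0.0, 0.1, -0.4]
opening: 0.574
```

```bash
python3 -c "
from h import *
go((W(0,-230,66),-179))"
```

```text
t 13.15 pos [ 0.5883 -0.22    0.1671] clamp [ -14.1 -228.5] rpy [ 179.7   -1.3 -179.2] F [-0.   0.1 -0.4] open mm 50.3 j [ -3.  19.  -9.  -0. -63.   4.]
2 rows -> [ 0.602 -0.221  0.066] -179.0
   [0, 0, -0.002, -7, -1, 51]
   [0, 0, -0.002, -7, -1, 51]
```

Request:
arm_command:
  targets:
    - [0,-0.02,0,-13,-1,20,50]
    - [0,0,0,0,0,0,50]

```text
t: 13.4
position: [0.5999, -0.22, 0.144]
orientation: [179.7, -0.3, -179.0]
wrist_force: [-0.2, -0.2, 0.0]
opening: 0.569
```

```bash
python3 -c "
from h import *
go((W(0,-230,66),-179))"
```

```text
t 13.40 pos [ 0.5999 -0.22    0.144 ] clamp [  -2.4 -228.7] rpy [ 179.7   -0.3 -179. ] F [-0.2 -0.2  0. ] open mm 49.8 j [ -3.  21. -10.  -0. -60.   4.]
2 rows -> [ 0.602 -0.221  0.066] -179.0
   [0, 0, -0.0, -1, -1, 39]
   [0, 0, -0.0, -1, -1, 39]
```

Request:
arm_command:
  targets:
    - [0,0,0,-2,-1,28,50]
    - [0,0,0,0,0,30,50]
    - [0,0,0,0,0,14,50]
    - [0,0,0,0,0,0,15]
    - [0,0,0,0,0,0,15]
  force: 30

```text
t: 14.02
position: [0.6028, -0.2187, 0.0734]
orientation: [179.7, -0.3, -178.5]
wrist_force: [0.4, 0.5, 0.9]
opening: 0.407
```

Request:
arm_command:
  targets:
    - [0,0,0,0,0,0,15]
    - [0,0,0,0,0,0,15]
    - [0,0,0,0,0,0,15]

```text
t: 14.4
position: [0.6037, -0.2187, 0.0744]
orientation: [179.7, -0.1, -178.5]
wrist_force: [1.5, -0.9, -6.1]
opening: 0.287
```

```bash
python3 -c "
from h import *
state()"
```

```text
t 14.40 pos [ 0.6037 -0.2187  0.0744] clamp [   1.3 -227.4] rpy [ 1.797e+02 -1.000e-01 -1.785e+02] F [ 1.5 -0.9 -6.1] open mm 25.2 j [ -3.  25. -14.  -0. -51.   4.]
```

Request:
arm_command:
  targets:
    - [0,0,0,0,10,0,15]
    - [0,0,0,0,10,0,15]
    - [0,0,0,0,10,0,15]
    - [0,0,0,0,6,0,15]
    - [0,0,0,0,0,0,15]

```text
t: 15.02
position: [0.6032, -0.1904, 0.0744]
orientation: [-179.7, -0.1, -178.6]
wrist_force: [2.6, -4.2, -5.9]
opening: 0.293
```

```bash
python3 -c "
from h import *
state()"
```

```text
t 15.03 pos [ 0.6032 -0.1904  0.0744] clamp [   1.3 -199.1] rpy [-1.797e+02 -1.000e-01 -1.786e+02] F [ 2.6 -4.2 -5.9] open mm 25.7 j [  0.  24. -16.   0. -50.   1.]
```

Request:
arm_command:
  targets:
    - [0,0,0,0,6,0,15]
    - [0,0,0,0,6,0,15]
    - [0,0,0,0,0,0,15]

```text
t: 15.4
position: [0.6031, -0.1829, 0.0745]
orientation: [-179.4, -0.1, -178.6]
wrist_force: [2.0, -4.9, -5.4]
opening: 0.289
```

```bash
python3 -c "
from h import *
state()"
```

```text
t 15.40 pos [ 0.6031 -0.1829  0.0745] clamp [   1.4 -191.6] rpy [-1.794e+02 -1.000e-01 -1.786e+02] F [ 2.  -4.9 -5.4] open mm 25.4 j [  1.  24. -16.   1. -50.  -0.]
```

Request:
arm_command:
  targets:
    - [0,0,0,0,5,0,15]
    - [0,0,0,0,4,0,15]

```text
t: 15.65
position: [0.6029, -0.1771, 0.0745]
orientation: [-179.2, -0.1, -178.7]
wrist_force: [2.8, -11.8, -8.6]
opening: 0.288
```

```bash
python3 -c "
from h import *
state()"
```

```text
t 15.65 pos [ 0.6029 -0.1771  0.0745] clamp [   1.3 -185.8] rpy [-1.792e+02 -1.000e-01 -1.787e+02] F [  2.8 -11.8  -8.6] open mm 25.2 j [  2.  24. -17.   1. -50.  -1.]
```

Request:
arm_command:
  targets:
    - [0,0,0,0,-2,0,50]
    - [0,0,0,0,0,0,50]
    - [0,0,0,0,0,0,50]
    - [0,0,0,0,0,-40,50]
    - [0,0,0,0,0,-60,50]

```text
t: 16.27
position: [0.6005, -0.1774, 0.1731]
orientation: [-179.3, -0.6, -178.7]
wrist_force: [1.3, 0.3, -0.5]
opening: 0.57
```

```bash
python3 -c "
from h import *
for n in ('top','scene'): cv2.imwrite(f'pics/{n}2.png',arm.capture(n)[:,:,::-1])
go((W(-18,202,190),-179),(W(-18,202,110),-179))
im=cv2.imread('pics/top2.png'); s=cv2.imread('pics/scene2.png')
print([ (t,proj('top',W(0,-230+t,102)).round(1)) for t in (24,36,48)])
a=cv2.resize(im[140:240,225:425],None,fx=4,fy=4,interpolation=cv2.INTER_CUBIC)[:360]; b=cv2.resize(s[190:270,230:390],None,fx=3,fy=3,interpolation=cv2.INTER_CUBIC)
big=np.zeros((600,800,3),np.uint8); big[:360]=a; big[360:,:480]=b; cv2.imwrite('pics/v7.png',big)"
```

```text
t 16.38 pos [ 0.6055 -0.1781  0.1809] clamp [   3.8 -186.9] rpy [-179.1    0.2 -178.6] F [1.2 0.3 0.1] open mm 50.0 j [  2.  18. -10.   1. -62.  -1.]
7 rows -> [0.577 0.21  0.19 ] -179.0
   [0, 0, 0.001, 3, 56, -1]
   [0, 0, 0.001, 3, 56, -1]
   [0, 0, 0.001, 3, 56, -1]
   [0, 0, 0.001, 3, 56, -1]
   [0, 0, 0.001, 3, 56, -1]
   [0, 0, 0.001, 3, 56, -1]
   [0, 0, 0.001, 3, 56, -1]
2 rows -> [0.577 0.21  0.11 ] -179.0
   [0, 0, -0.0, 0, 0, 40]
   [0, 0, -0.0, 0, 0, 40]
[(24, array([406.1, 179.2])), (36, array([401.4, 179.6])), (48, array([396.8, 180. ]))]
```

View pics/v7.png

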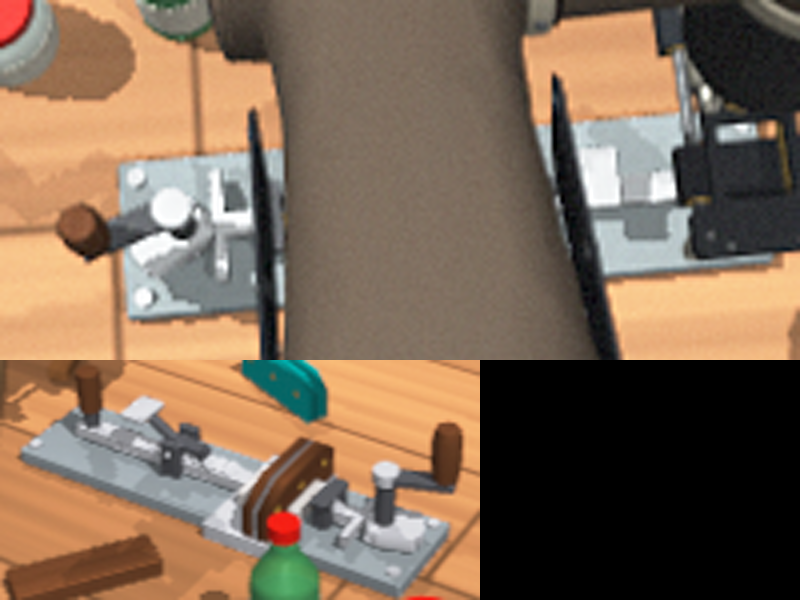

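The scene part shows the handle close up between both jaws, with the rail post top at crop (89,369). I'll check the rail travel against the projection while moving to the knob.

Request:
arm_command:
  targets:
    - [0,0,0,5,50,-5,50]
    - [0,0,0,3,56,-3,50]
    - [0,0,0,3,56,0,50]
    - [0,0,0,3,56,0,50]
    - [0,0,0,3,56,0,50]

```text
t: 17.0
position: [0.5829, 0.1007, 0.1881]
orientation: [-179.2, 0.6, -178.9]
wrist_force: [0.7, -0.3, -0.8]
opening: 0.57
```

Request:
arm_command:
  targets:
    - [0,0,0,3,56,0,50]
    - [0,0,0,3,30,0,50]
    - [0,0,0,0,0,0,50]

```text
t: 17.38
position: [0.5742, 0.194, 0.1876]
orientation: [-179.3, 0.8, -178.6]
wrist_force: [0.4, 0.0, -0.5]
opening: 0.569
```

```bash
python3 -c "
from h import *
for t in (24,36,48): print(t,proj('scene',W(0,-230+t,102)).round(1),proj('scene',W(0,-230+t,54)).round(1))
s=cv2.imread('pics/scene2.png'); hsv=cv2.cvtColor(s,cv2.COLOR_BGR2HSV); m=((hsv[:,:,2]<130)&(hsv[:,:,0]<20)&(hsv[:,:,1]>80)).astype(np.uint8)
for r in range(192,212,3):
    c=np.where(m[r,248:272])[0]+248; print(r,c.min() if len(c) else None,c.max() if len(c) else None)
go((W(-18,202,190),-179),(W(-18,202,110),-179))"
```

```text
24 [255.4 191.7] [256.8 204.7]
36 [258.5 192.7] [259.8 205.8]
48 [261.7 193.7] [262.9 206.8]
192 251 262
195 248 263
198 248 264
201 256 263
204 256 263
207 258 262
210 None None
t 17.38 pos [0.5742 0.194  0.1876] clamp [-20.8 185.7] rpy [-179.3    0.8 -178.6] F [ 0.4  0.  -0.5] open mm 49.9 j [ 38.  15. -12.   1. -62. -37.]
1 rows -> [0.577 0.21  0.19 ] -179.0
   [0, 0, 0.007, -3, 16, -2]
2 rows -> [0.577 0.21  0.11 ] -179.0
   [0, 0, -0.0, 0, 0, 40]
   [0, 0, -0.0, 0, 0, 40]
```

Request:
arm_command:
  targets:
    - [0,0,0,-3,16,5,50]
    - [0,0,0,0,0,30,50]
    - [0,0,0,0,0,35,50]
    - [0,0,0,0,0,8,50]
    - [0,0,0,0,0,0,50]

```text
t: 18.0
position: [0.5799, 0.2094, 0.1086]
orientation: [-179.4, 0.9, -178.7]
wrist_force: [0.1, 0.1, 0.7]
opening: 0.569
```

```bash
python3 -c "
from h import *
go((W(-18,201,110),-179))"
```

```text
t 18.00 pos [0.5799 0.2094 0.1086] clamp [-14.8 201. ] rpy [-179.4    0.9 -178.7] F [0.1 0.1 0.7] open mm 49.8 j [ 39.  20. -17.   1. -53. -38.]
1 rows -> [0.577 0.209 0.11 ] -179.0
   [0, 0, 0.005, 3, 0, -1]
```

Request:
arm_command:
  targets:
    - [0,0.01,0,3,0,0,50]
    - [0,0,0,0,0,0,15]
    - [0,0,0,0,0,0,15]
    - [0,0,0,0,0,0,15]
    - [0,0,0,0,0,0,15]

```text
t: 18.62
position: [0.5783, 0.2101, 0.1122]
orientation: [-179.6, 0.5, -178.8]
wrist_force: [0.3, 0.3, -1.9]
opening: 0.311
```

```bash
python3 -c "
from h import *
o=state(); p=o['position']; d=p[:2]-O; q=np.array([d@xd,d@yd])*1e3
th0=np.arctan2(-q[0],q[1]-150); print('theta',th0,'r',np.hypot(q[0],q[1]-150))
n=20; ths=np.linspace(th0,3.14,n+1); yaw=np.radians(o['orientation'][2])
for a,b in zip(ths[:-1],ths[1:]):
    s=55*np.array([-np.sin(b)+np.sin(a),np.cos(b)-np.cos(a)]); w=s[0]*xd+s[1]*yd
    c,q2=np.cos(yaw),np.sin(yaw); print(round(b,2),(w[0]*c+w[1]*q2).round(),(w[0]*q2-w[1]*c).round())"
```

```text
t 18.62 pos [0.5783 0.2101 0.1122] clamp [-16.4 201.7] rpy [-179.6    0.5 -178.8] F [ 0.3  0.3 -1.9] open mm 27.3 j [ 39.  20. -16.   1. -53. -38.]
theta 0.3069582278164562 r 54.22469126356698
0.45 7.0 -3.0
0.59 7.0 -4.0
0.73 6.0 -5.0
0.87 5.0 -6.0
1.02 5.0 -6.0
1.16 4.0 -7.0
1.3 3.0 -7.0
1.44 2.0 -8.0
1.58 0.0 -8.0
1.72 -1.0 -8.0
1.87 -2.0 -8.0
2.01 -3.0 -7.0
2.15 -4.0 -7.0
2.29 -5.0 -6.0
2.43 -6.0 -5.0
2.57 -6.0 -5.0
2.72 -7.0 -4.0
2.86 -7.0 -3.0
3.0 -8.0 -2.0
3.14 -8.0 -1.0
```

Add to h.py:
```python
def crank(step=.16,n=5,z=.110):
    o=state(); d=(o['position'][:2]-O)*1e3; q=np.array([d@xd,d@yd])-[0,150]; yaw=np.radians(o['orientation'][2])
    th=np.arctan2(-q[0],q[1]); th+=2*np.pi*(th<-1); print('theta %.3f r %.1f'%(th,np.hypot(*q)))
    for i in range(n):
        th+=step; t=55*np.array([-np.sin(th),np.cos(th)]); s=t-q; q=t; w=s[0]*xd+s[1]*yd
        print(round(th,2),[round(w@[np.cos(yaw),np.sin(yaw)]),round(w@[np.sin(yaw),-np.cos(yaw)])])
```

```text
(no output)
```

Request:
arm_command:
  targets:
    - [0,0,0,8,-4,0,15]
    - [0,0,0,7,-4,0,15]
    - [0,0,0,7,-5,0,15]
    - [0,0,0,6,-6,0,15]
    - [0,0,0,5,-6,0,15]

```text
t: 19.25
position: [0.5466, 0.1812, 0.1122]
orientation: [-179.5, 0.8, -178.7]
wrist_force: [12.9, -5.1, -10.1]
opening: 0.312
```

```bash
python3 -c "
from h import *
crank()"
```

```text
t 19.25 pos [0.5466 0.1812 0.1122] clamp [-48.7 173.4] rpy [-179.5    0.8 -178.7] F [ 12.9  -5.1 -10.1] open mm 27.4 j [ 38.  17. -22.   1. -51. -38.]
theta 1.123 r 54.0
1.28 [4, -8]
1.44 [2, -9]
1.6 [0, -9]
1.76 [-1, -9]
1.92 [-2, -8]
```

Request:
arm_command:
  targets:
    - [0,0,0,4,-8,1,15]
    - [0,0,0,2,-9,0,15]
    - [0,0,0,0,-9,0,15]
    - [0,0,0,-1,-9,0,15]
    - [0,0,0,-2,-8,0,15]

```text
t: 19.88
position: [0.5449, 0.1405, 0.1122]
orientation: [180.0, 1.2, -178.7]
wrist_force: [-1.2, 12.3, -2.1]
opening: 0.314
```

```bash
python3 -c "
from h import *
crank(.17)"
```

```text
t 19.88 pos [0.5449 0.1405 0.1122] clamp [-51.1 132.7] rpy [ 180.     1.2 -178.7] F [-1.2 12.3 -2.1] open mm 27.5 j [ 35.  15. -24.   1. -50. -34.]
theta 1.897 r 53.9
2.07 [-3, -9]
2.24 [-5, -8]
2.41 [-6, -7]
2.58 [-7, -6]
2.75 [-8, -4]
```

Request:
arm_command:
  targets:
    - [0,0,0,-3,-9,0,15]
    - [0,0,0,-5,-8,0,15]
    - [0,0,0,-6,-7,0,15]
    - [0,0,0,-7,-6,0,15]
    - [0,0,0,-8,-4,0,15]

```text
t: 20.5
position: [0.5666, 0.1126, 0.112]
orientation: [179.4, 0.6, -178.7]
wrist_force: [-9.2, 3.6, 9.3]
opening: 0.314
```

```bash
python3 -c "
from h import *
crank(.16)"
```

```text
t 20.50 pos [0.5666 0.1126 0.112 ] clamp [-29.9 104.5] rpy [ 179.4    0.6 -178.7] F [-9.2  3.6  9.3] open mm 27.5 j [ 30.  17. -21.  -0. -51. -29.]
theta 2.560 r 54.4
2.72 [-7, -5]
2.88 [-8, -3]
3.04 [-9, -2]
3.2 [-9, 0]
3.36 [-9, 1]
```

Request:
arm_command:
  targets:
    - [0,0,0,-8,-5,0,15]
    - [0,0,0,-8,-3,0,15]
    - [0,0,0,-9,-2,0,15]
    - [0,0,0,-8,0,0,15]
    - [0,0,0,0,0,0,15]

```text
t: 21.12
position: [0.5908, 0.1039, 0.1122]
orientation: [179.3, -0.2, -178.7]
wrist_force: [5.9, 1.4, -4.9]
opening: 0.316
```

```bash
python3 -c "
from h import *
crank(.16,2)"
```

```text
t 21.12 pos [0.5908 0.1039 0.1122] clamp [-5.8 95.3] rpy [ 179.3   -0.2 -178.7] F [ 5.9  1.4 -4.9] open mm 27.7 j [ 28.  19. -17.  -1. -54. -26.]
theta 3.035 r 55.0
3.2 [-9, 0]
3.36 [-9, 1]
```

Request:
arm_command:
  targets:
    - [0,0,0,-6,0,0,15]
    - [0,0,0,0,0,0,15]
    - [0,0,0,0,0,0,50]
    - [0,0,0,0,0,0,50]
    - [0,0,0,0,0,0,50]

```text
t: 21.75
position: [0.5938, 0.103, 0.1118]
orientation: [179.3, -0.5, -178.7]
wrist_force: [-0.4, -0.7, -0.1]
opening: 0.549
```

Request:
arm_command:
  targets:
    - [0,0,0,0,0,-20,50]
    - [0,0,0,0,0,-50,50]
    - [0,0,0,0,0,-50,50]
    - [0,0,0,62,0,-20,50]
    - [0,0,0,62,0,0,50]

```text
t: 22.38
position: [0.4738, 0.0983, 0.2537]
orientation: [179.5, -0.7, -178.8]
wrist_force: [-0.6, 1.3, 0.6]
opening: 0.573
```

Request:
arm_command:
  targets:
    - [0,0,0,0,62,0,50]
    - [0,0,0,0,62,0,50]
    - [0,0,0,0,62,0,50]
    - [0,0,0,0,40,0,50]
    - [0,0,0,0,0,0,50]

```text
t: 23.0
position: [0.4636, 0.3281, 0.2586]
orientation: [179.3, -0.6, -178.9]
wrist_force: [-0.6, 0.2, -0.1]
opening: 0.571
```

```bash
python3 -c "
from h import *
state()
for n in ('top','scene'): cv2.imwrite(f'pics/{n}3.png',arm.capture(n)[:,:,::-1])
im=cv2.imread('pics/top3.png'); s=cv2.imread('pics/scene3.png')
print('knob pred', proj('top',W(0,95,150)).round(1), 'post 36',proj('top',W(0,-194,102)).round(1),'handle top y32',[proj('top',W(x,32,70)).round(1) for x in (-30,40)])
a=cv2.resize(im[150:240,225:425],None,fx=4,fy=4,interpolation=cv2.INTER_CUBIC); b=cv2.resize(s[190:270,230:390],None,fx=3,fy=3,interpolation=cv2.INTER_CUBIC)
big=np.zeros((600,800,3),np.uint8); big[:360]=a; big[360:,:480]=b; cv2.imwrite('pics/v8.png',big)"
```

```text
t 23.00 pos [0.4636 0.3281 0.2586] clamp [-129.   321.7] rpy [ 179.3   -0.6 -178.9] F [-0.6  0.2 -0.1] open mm 50.0 j [ 54.   9. -10.  -1. -71. -53.]
knob pred [287.6 185.1] post 36 [401.4 179.6] handle top y32 [array([315. , 201.4]), array([312.7, 175.6])]
```

View pics/v8.png

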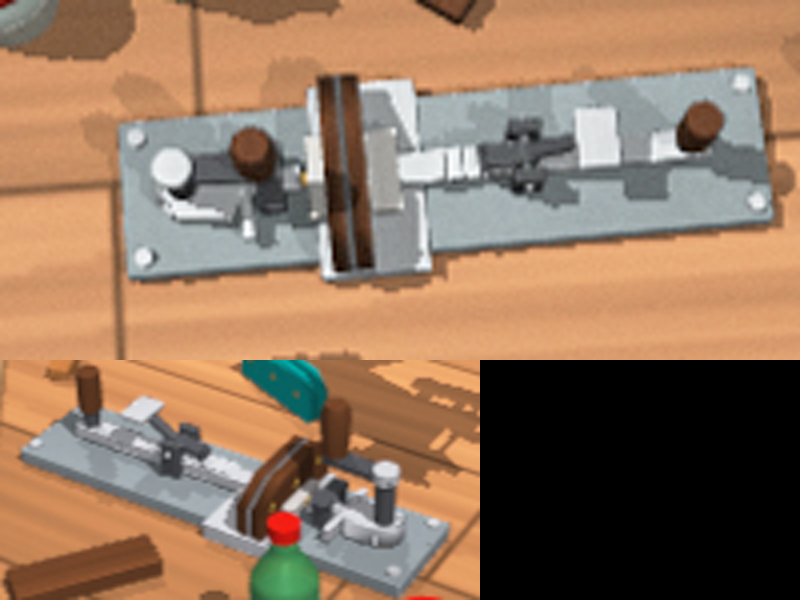

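The picture shows the knob top at (251,145), matching crank = π, and the post at (703,118), matching rail = 36 mm. The handle is upright and parallel between both jaws, and centred on the bed. I'll hand it in.

```bash
python3 -c "
from workcell import arm
print(arm.sign_off())"
```

```text
the job is handed in; nothing more can be done
None
```

The handle is clamped and I handed the job in at about 23 s on the robot's clock; the sign-off gives no verdict.

- **Steps done:** I pressed the pawl pad until the rail sprang fully back, then stood the handle crosswise on the bed. I pushed the rail by its post to the third tooth, cranked the cam onto its dwell, let go and moved clear.
- **Crank and rail:** In the last pictures the knob is within about 1 px of where it should be for a crank angle of 3.14 rad. The post is within about 1 px of the position for 36 mm of rail travel, and the pawl looks down.
- **Handle:** It looks upright, along clamp x and centred, held between both jaws. The robot touches nothing.
- **Not measured:** I inferred the squeeze from the geometry, about 12 mm of front-jaw spring give or 8–9 N. I judged the bystanders only by eye and never went near them.
- **Readings that looked off:** While I seated the handle, one downward push read 44 N at the wrist. That is under the 120 N wrist limit, and it went through the gripped handle rather than the gripper's body. My first long move also overshot by about 30 mm in free air, which I corrected.

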